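# Gauge the opening of an inlay press with a wedge gauge

## Robot

A 6-joint arm with a two-finger parallel gripper is mounted at the origin on the work surface. World frame = base frame: x ahead of the robot, y to its left, z up, the work surface at z = 0. Lengths are in m, angles in rad, forces in N, time in s.
With the tool pointing down it reaches from about 0.425 to 0.95 m from the base axis. Payload 3.5 kg.
Tool frame: the origin (TCP) lies midway between the tips of the shut fingers; the grasp point (between the pads) lies 19 mm behind it; z points along the fingers, y is the line along which they close (so a half turn about z gives the same grasp; the last joint's range is limited). The gripper opens to 85 mm and grips with 20 to 120 N. Pads are 22 mm wide; open, the fingers measure 114 mm over their backs; the gripper's body (76 mm by 85 mm) begins 54 mm behind the grasp point. The pads swing forward as they close: fully open they stand 13 mm farther back than shut.
Start: joints at [1.003, 0.286, 1.577, -0, 1.279, -0.15], TCP at [0.274, 0.617, 0.231] pointing down, gripper open.
Joint ranges: [-2.77, 2.77], [-0.9, 2.22], [0.21, 2.48], [-1.53, 4.67], [0.24, 2.81], [-2.84, 2.84]. Speed limits (rad/s): [2.79, 2.79, 3.14, 3.14, 3.14, 3.14].

## Interface

Orientations are given as a unit quaternion [x, y, z, w].
In Python, from plant import * gives the robot as it stands.
- The arm moves only by the tool move_arm, never from a script. Its argument "moves" is a list of rows, each a list of 3 entries, a list of its own where there are three numbers: the opening, from 0 (shut) to 1 (fully open), then the shift along the tool's x, y, z in m, then the turn, a rotation vector about the tool's x, y, z in rad. A call has exactly 10 rows; each row shifts and turns the commanded pose from where the row before left it, along the tool's axes as they then stand; what a row does not reach is not made up. A row lasts 1/12 s, in which the tool goes at most 41.7 mm and 7.16 degrees, less where a joint would pass 70% of its speed; a pose out of reach is approached as far as the arm can. A call is refused whole if a number of a shift passes 0.0417 or a number of a turn 0.125, either way. A call with a gripper value outside its range is refused whole. The fingers move at their own pace and stop on an object; "grip_force" is the grip in N (left out, the last holds). Time passes only in rows, so rows that do not move let the fingers close, or fill a call up. It gives the time, the measured TCP pose, the force, the opening and the grip force at its end, in the units of the state.
- get_state(): the state, without advancing time (a new reading comes with each control period).
- read_camera(name): name is "scene" or "top" or "wrist"; returns the picture (420x560x3 uint8, red, green, blue); there is no depth.
- camera_params(name): a dict with "fx", "fy", "cx", "cy" (pixels), "rvec" (rotation vector, rad) and "tvec" (3), from world to camera coordinates, as OpenCV has them; the wrist camera has in their place "tool_from_camera" (4x4, takes a point from camera to tool coordinates, whose origin is the TCP and whose axes are the flange's). Camera axes: x right, y down, z forward; pixel columns grow to the right and rows downward; lengths in m; the calibration is good to about 2 mm. The wrist camera is an equidistant fisheye: a pixel r from the principal point sees the ray r / f radians off the axis. A picture is of the moment at which its call begins: read the wrist's pose just before it. camera_params takes no time and is no camera call.
- sign_off(): hands the job in; it is judged then, once.
The state is a dict: "time": time; "qpos": joint angles; "dq": joint speeds; "joint_efforts": joint torques, N m; "eef_pos": TCP position; "tcp_rot": TCP orientation; "contact_force": force on the tool from outside, world axes, zero at the start; "wrist_torque": the same for the moment, N m; "opening": opening from 0.0 (shut) to 1.0 (fully open); "finger_force": force on a finger pad.
Only numpy, scipy, OpenCV 4.12 (cv2) and the standard library are available. Lean on these libraries where they do the work, as an engineer would, in place of code of your own. Each camera call takes 0.05 s, during which the arm holds its last target. There are 200 camera calls.

## Task

Measure how far the inlay press is open: pick the red-handled wedge gauge up off the white board, lay its blade flat on the press bed and, pointing straight in at the middle of the pressure plate's front edge, slide the thin end in under the plate until it drags snugly between plate and bed. Stop there without jacking the plate up (it hangs loosely on its screw and lifts if you push on), and finish still gripping the gauge by its handle, holding it still at that depth so that the reading can be taken. Leave everything else on the bench where it is.

Things in the scene. Friction and masses are not known exactly. Their poses are not given: they have to be found in the camera images.
- gauge_grip (a point): Wedge (taper) gauge, 176 mm long, 60 to 90 g, lying flat on the white board. This point is the centre of its red handle, 15 mm above its flat underside. Own x runs along the gauge from handle to thin end, z up. Handle: 66 mm long (x), 18 mm wide (y), 30 mm tall. The blade runs from x = +33 to +143 mm.
- gauge_tip (a point): Middle of the lower edge of the gauge's thin end, 143 mm ahead (own x) of the handle's centre, level with the flat underside; axes as for the gauge. The aluminium blade with black graduations is 16 mm wide, flat below, flush with the handle's underside; its top slopes evenly, 1 mm in 10 mm, from 13 mm thick at the handle to 2 mm at the tip.
- press_mouth (a point): Point on the bed of the green screw press (fixed), below the middle of the pressure plate's front edge. Own x points into the press, z up. Bed: flat steel, top 52 mm above the bench, 150 mm wide, from 45 mm before this point to 120 mm behind it (green base 50 mm before). Head with the screw: from 26 mm behind it, 235 mm above the bench and up; T-bar on top, 111 mm to either side, at about 425 mm.
- plate_edge (a point): Middle of the lower front edge of the aluminium pressure plate (120 x 120 x 20 mm), straight above the press_mouth point; its height above that point is the opening, 4 to 8 mm before the gauge goes in, different each time. Axes as for press_mouth.
- plate_lift (a joint): How far the pressure plate has been raised, m: 0 when it hangs at rest on its screw, growing upwards; 6 mm of play. Only its weight, 1 to 1.5 kg, holds it down, so a blade wedging under it meets a drag of some 5 to 12 N as soon as it begins to lift the plate, and none before. Plate, bed and blade are smooth metal.
- board: White melamine board, 280 (x) x 310 (y) x 8 mm, fixed on the bench; origin at the centre of its underside, z up.
- knife: Marking knife with a wooden handle, about 165 mm long, lying on the white board; not to be disturbed. Origin under the middle of its handle.
- mallet: Wooden hammer lying on the bench; not to be disturbed.
- glue_bottle: White glue bottle, 52 mm diameter, 135 mm tall, orange cap; origin at the centre of its foot; not to be disturbed.
- pin_jar: Small glass jar, 44 mm diameter, 55 mm tall, standing beside the front of the press; origin at the centre of its foot; not to be disturbed.
- shell_bowl: Small blue bowl, 90 mm across, 32 mm tall; origin at the centre of its foot; not to be disturbed.
- caul: Loose light wooden block 90 x 60 x 28 mm beside the press; origin at the centre of its underside; not to be disturbed.
- fretsaw: Fretsaw with black U frame and wooden handle, lying flat on the bench; not to be disturbed.
Things that resemble listed ones, but are neither listed nor needed, are in the scene too. Of the things that look like the part that bears gauge_grip, the largest one is meant.

How it is judged:
On the way, in this order (a step that is already met when the one before it is completed fails the run):
1. the gauge is lifted clear of the white board in the gripper (z of gauge_grip in the frame of board above 0.05 m and contact force between the fingers and gauge above 1 N), for 0.2 s.
2. its thin end has entered under the pressure plate, near the middle of the front edge, with the plate not yet raised (x of gauge_tip in the frame of press_mouth above 0.003 m and y of gauge_tip in the frame of press_mouth between -0.025 and 0.025 m and z of gauge_tip in the frame of press_mouth between -0.003 and 0.006 m and contact force between gauge and plate_lift below 2 N), for 0.05 s.
At the end, for the whole second after the job is handed in: Still gripped and at rest; blade flat on the bed (3 deg), over 1 N on the bed and over 4 N on the plate, plate raised under 1.5 mm; tip over 12 mm in under the plate, within 25 mm of the middle of its front edge, pointing straight in within 10 deg (contact force between the fingers and gauge above 2 N and contact force between gauge and plate_lift above 4 N and contact force between gauge and press above 1 N and value of joint plate_lift below 0.0015 m and x of gauge_tip in the frame of press_mouth above 0.012 m and y of gauge_tip in the frame of press_mouth between -0.025 and 0.025 m and angle between the x axis of gauge_tip and the x axis of press_mouth, either way round below 0.17 rad and angle between gauge_tip's own z axis and vertical below 0.05 rad and linear speed of gauge below 0.005 m/s); the arm keeps its last pose, push and grip.
It fails at once if the pressure plate is jacked up more than 2.5 mm (value of joint plate_lift above 0.0025 m).
It fails at once if something else on the bench is shifted by more than 30 mm (distance of any of knife, mallet, glue_bottle, pin_jar, shell_bowl, caul, fretsaw from where it was at the start of the episode above 0.03 m).
It also fails if it takes over 48 s, if anything falls off the work surface, if the arm or the gripper's body presses on something with over 40 N, if the wrist force passes 120 N, or if a joint passes its speed limit or range.

## Working session

There is one attempt and no reset: what is moved stays moved. The work goes in short steps, Python scripts to look and compute and a tool call to move; the robot and the scene stay as the last step left them, time stands still between calls to the robot, and variables do not carry over. Pictures are saved under pics/ and viewed, at most 10 in all, crops included, and the job is handed in when it is done.

Besides the shell and the picture viewer there is one more tool, called after "Emit:" as name(argument=value, ...), one argument or row to a line, values as JSON. move_arm: Moves the arm, as the interface text tells. Its arguments: {"type":"object","properties":{"moves":{"type":"array"},"grip_force":{"type":"number"}},"required":["moves"]}

```bash
mkdir -p pics; cat > h.py <<'E'
from plant import *
import numpy as np, cv2
from scipy.spatial.transform import Rotation as R
def ray(cam,u,v):
    p=camera_params(cam)
    if cam=="wrist":
        s=get_state(); M=np.array(p["tool_from_camera"])
        a=np.array([(u-p["cx"])/p["fx"],(v-p["cy"])/p["fy"]]);r=np.hypot(*a)
        d=np.array([*(a/max(r,1e-9)*np.sin(r)),np.cos(r)])
        Rt=R.from_quat(s["tcp_rot"]).as_matrix() if len(s["tcp_rot"])==4 else R.from_rotvec(s["tcp_rot"]).as_matrix()
        return Rt@M[:3,3]+np.array(s["eef_pos"]), Rt@M[:3,:3]@d
    Rc=cv2.Rodrigues(np.array(p["rvec"],float))[0]; t=np.array(p["tvec"],float).ravel()
    return -Rc.T@t, Rc.T@np.array([(u-p["cx"])/p["fx"],(v-p["cy"])/p["fy"],1])
def onz(cam,u,v,z):
    o,d=ray(cam,u,v); return o+d*(z-o[2])/d[2]
def snap(cam,name):
    im=read_camera(cam); cv2.imwrite(f"pics/{name}.png",im[:,:,::-1]); return im
E
python3 - <<'E'
from h import *
print(get_state())
for c in("scene","top"): snap(c,c+"0")
print(camera_params("top"),camera_params("scene"),camera_params("wrist"))
E
```

```text
{'time': 0.0, 'qpos': array([ 1.00301559e+00,  2.87174407e-01,  1.57821882e+00,  1.40684358e-05,
        1.27860747e+00, -1.49999828e-01]), 'dq': array([-0.00151505, -0.0001296 ,  0.00090947,  0.00083672, -0.00052957,
       -0.00117974]), 'joint_efforts': array([-4.86613080e-04, -4.05989707e+01, -2.92619258e+01, -2.58078717e-04,
        5.74844235e-03, -2.04865501e-06]), 'eef_pos': array([0.27347182, 0.61638103, 0.22991872]), 'tcp_rot': array([ 2.07376441e-01,  9.78260478e-01, -1.12494440e-03, -4.29199482e-04]), 'contact_force': array([-0.58511912,  0.22197222, -0.02540728]), 'wrist_torque': array([-0.03651255, -0.01317695, -0.00832919]), 'finger_force': 0.0, 'opening': 1.0043360441780893}
{'fx': 400.0028178420307, 'fy': 400.0028178420307, 'cx': 279.01360895893845, 'cy': 216.56217102079597, 'rvec': array([ 2.15564036, -2.03938624,  0.23816352]), 'tvec': array([-0.02992609,  0.5280759 ,  0.97728977])} {'fx': 443.30596010488784, 'fy': 443.30596010488784, 'cx': 273.3607921808834, 'cy': 208.1416922208173, 'rvec': array([ 1.45900212,  1.82891855, -1.02122593]), 'tvec': array([ 0.11180325, -0.2218956 ,  1.75783584])} {'fx': 325.19226210127806, 'fy': 325.19226210127806, 'cx': 279.63192595170904, 'cy': 213.91131754285178, 'tool_from_camera': array([[ 5.75458870e-04, -9.54893004e-01, -2.96949524e-01,
         7.56019949e-02],
       [ 9.99999658e-01,  3.73140279e-04,  7.38002976e-04,
        -7.81159592e-04],
       [-5.93910050e-04, -2.96949847e-01,  9.54892892e-01,
        -1.42468545e-01],
       [ 0.00000000e+00,  0.00000000e+00,  0.00000000e+00,
         1.00000000e+00]])}
```

View pics/top0.png

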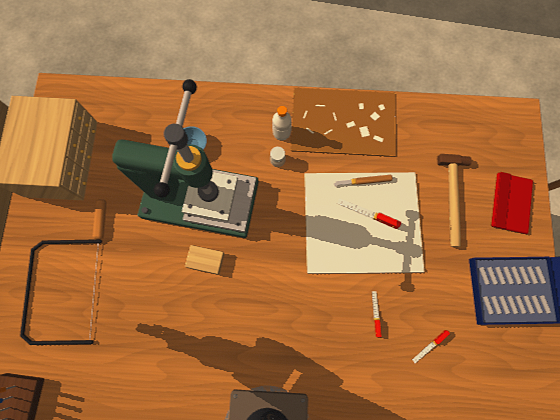

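View pics/scene0.png

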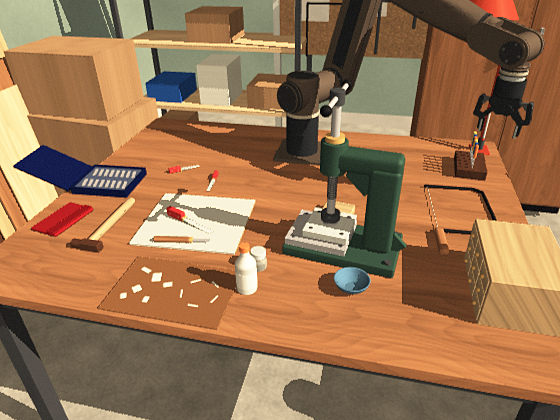

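The top view shows the full-size gauge on the board, with its handle near (388,220) and its tip near (340,204). The press mouth faces right, towards the board, with the bed's front edge near (250,205). I'll enlarge both.

```bash
python3 - <<'E'
from h import *
im=cv2.imread("pics/top0.png")
a=cv2.resize(im[165:245,170:270],None,fx=7,fy=7,interpolation=cv2.INTER_CUBIC)
b=cv2.resize(im[165:245,330:410],None,fx=5,fy=5,interpolation=cv2.INTER_CUBIC)
cv2.imwrite("pics/c1.png",a)
hsv=cv2.cvtColor(im,cv2.COLOR_BGR2HSV)
m=((hsv[...,0]<8)|(hsv[...,0]>172))&(hsv[...,1]>200)&(hsv[...,2]>90)
n,l,s,c=cv2.connectedComponentsWithStats(m.astype(np.uint8))
for i in range(1,n):
  if s[i,4]>25: print(s[i],c[i],onz("top",*c[i],.03))
# white blade pixels near
mm=m.copy();mm[:, :370]=0;mm[:,405:]=0;mm[:205]=0;mm[235:]=0
r=cv2.minAreaRect(np.argwhere(mm)[:,::-1].astype(np.float32));print(r)
print([onz("top",*p,.038)for p in cv2.boxPoints(r)])
bs=[(306,172),(415,173),(424,272),(306,273)]
P=[onz("top",*p,.008) for p in bs];print(np.round(P,3),np.mean(P,0))
cv2.imwrite("pics/c2.png",b)
E
```

```text
[ 491  172   42   62 2024] [512.05385375 202.55039526] [ 0.61002995 -0.6267747   0.03      ]
[376 213  25  16 181] [387.97237569 220.34254144] [ 0.54200034 -0.29147968  0.03      ]
[374 320   8  18  99] [377.64646465 328.06060606] [ 0.26264522 -0.26364535  0.03      ]
[434 330  16  14 104] [441.61538462 336.49038462] [ 0.25107443 -0.42357482  0.03      ]
((387.9827575683594, 220.7069091796875), (24.68561363220215, 7.878386974334717), 23.198589324951172)
[array([ 0.54057096, -0.25519681,  0.038     ]), array([ 0.56083118, -0.26344508,  0.038     ]), array([ 0.53762705, -0.32345019,  0.038     ]), array([ 0.51757586, -0.31499362,  0.038     ])]
[[ 0.674 -0.069  0.008]
 [ 0.688 -0.374  0.008]
 [ 0.412 -0.392  0.008]
 [ 0.392 -0.08   0.008]] [ 0.54145645 -0.22857763  0.008     ]
```

View pics/c1.png

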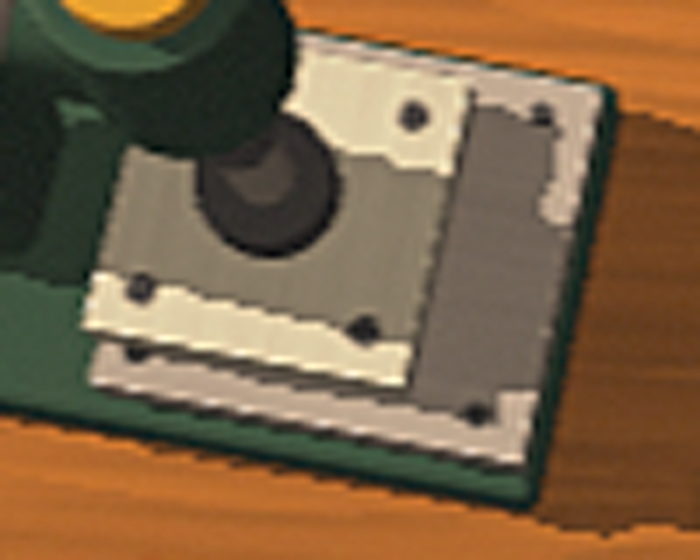

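View pics/c2.png

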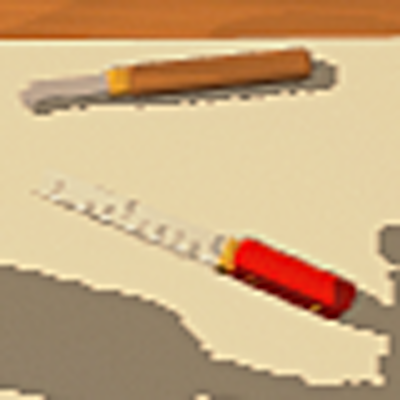

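The first crop shows the plate's top front edge from (473,88) to (408,387) and the bed's front corners at (606,88) and (525,465). In the second crop, the gauge tip is at (35,190) and the handle runs from (235,255) to (345,300).

```bash
python3 - <<'E'
from h import *
f=lambda u,v:(170+(u+.5)/7-.5,165+(v+.5)/7-.5)
g=lambda u,v:(330+(u+.5)/5-.5,165+(v+.5)/5-.5)
A,B=onz("top",*f(473,88),.078),onz("top",*f(408,387),.078)
C,D=onz("top",*f(606,88),.052),onz("top",*f(525,465),.052)
for P,Q in((A,B),(C,D)):
  d=Q-P; n=np.array([d[1],-d[0]])  ; n=n if n[1]>0 else -n
  print(np.linalg.norm(d),(P+Q)/2,np.degrees(np.arctan2(n[1],n[0])), (P+Q)[:2]/2+ (0.045*n/np.linalg.norm(n)))
t=onz("top",*g(37,190),.010);h=np.array([.5392,-.2893])
print(t,t[:2]-h,np.degrees(np.arctan2(*(t[:2]-h)[::-1])))
s=get_state();print(R.from_quat(s["tcp_rot"]).as_matrix().round(3))
E
```

```text
0.11621703585849431 [0.56672536 0.12145796 0.078     ] 82.79043981999075 [0.57237281 0.16610218]
0.14964449455618395 [0.56174437 0.07661013 0.052     ] 82.32466329502661 [0.56775455 0.12120697]
[ 0.58905792 -0.15715513  0.01      ] [0.04985792 0.13214487] 69.32863829861776
[[-0.914  0.406 -0.001]
 [ 0.406  0.914 -0.002]
 [ 0.    -0.002 -1.   ]]
```

Estimates:
- **Press mouth:** about (0.567, 0.121), heading 82.5°.
- **Gauge handle:** about (0.539, −0.289), heading 69.3°.

I'll go over the press at a safe height, starting by rising and turning.

Emit:
move_arm(
  moves=[
    [1,[0,0,-0.03],[0,0,0.12]],
    [1,[0,0,-0.03],[0,0,0.12]],
    [1,[0,0,-0.03],[0,0,0.12]],
    [1,[0,0,-0.03],[0,0,0.12]],
    [1,[0,0,-0.03],[0,0,0.12]],
    [1,[0,0,-0.03],[0,0,0.12]],
    [1,[0,0,-0.03],[0,0,0.12]],
    [1,[0,0,-0.03],[0,0,0.12]],
    [1,[0,0,-0.03],[0,0,0.12]],
    [1,[0,0,-0.03],[0,0,0.12]],
  ],
  grip_force=80,
)

```text
time: 0.93
eef_pos: [0.2737, 0.6167, 0.5321]
tcp_rot: [0.726, 0.688, -0.001, 0.0]
contact_force: [-0.1, 0.8, 0.2]
opening: 0.998
finger_force: 0.0
```

```bash
cat >> h.py <<'E'
def to(x,y,z,yaw):
    "remaining move in tool axes (tool shifts, yaw turn about tool z after)"
    s=get_state();M=R.from_quat(s["tcp_rot"]).as_matrix()
    d=M.T@(np.array([x,y,z])-s["eef_pos"]); cur=np.degrees(np.arctan2(M[1,0],M[0,0]))
    tilt=M[:,2]
    print("t",round(s["time"],2),"pos",s["eef_pos"].round(4),"yaw",round(cur,2),"z-axis",tilt.round(4),"F",s["contact_force"].round(2),"shift",d.round(4),"turn",np.radians(cur-yaw).round(4),"open",round(s["opening"],3))
E
python3 - <<'E'
from h import *
to(.539,-.289,.2,69.2)
o=onz("top",162,190,.425);print(o, onz("top",189,86,.425))
M=R.from_quat(get_state()["tcp_rot"]).as_matrix();print(M.round(3)); print(M.T@(np.array([.46,-.289,.53])-get_state()["eef_pos"]))
E
```

```text
t 0.93 pos [0.2737 0.6167 0.5321] yaw 86.97 z-axis [-6.e-04 -1.e-03 -1.e+00] F [-0.08  0.79  0.24] shift [-0.8901  0.3131  0.3328] turn 0.3101 open 0.998
[0.47884915 0.19516173 0.425     ] [0.67543784 0.17044155 0.425     ]
[[ 0.053  0.999 -0.001]
 [ 0.999 -0.053 -0.001]
 [-0.001 -0.001 -1.   ]]
[-0.89459951  0.233974    0.00284106]
```

Emit:
move_arm(
  moves=[
    [1,[-0.037,0.013,0],[0,0,0]],
    [1,[-0.037,0.013,0],[0,0,0]],
    [1,[-0.037,0.013,0],[0,0,0]],
    [1,[-0.037,0.013,0],[0,0,0]],
    [1,[-0.037,0.013,0],[0,0,0]],
    [1,[-0.037,0.013,0],[0,0,0]],
    [1,[-0.037,0.013,0],[0,0,0]],
    [1,[-0.037,0.013,0],[0,0,0]],
    [1,[-0.037,0.013,0],[0,0,0]],
    [1,[-0.037,0.013,0],[0,0,0]],
  ],
)

```text
time: 1.77
eef_pos: [0.3862, 0.2395, 0.5309]
tcp_rot: [0.723, 0.69, -0.0, -0.0]
contact_force: [0.9, 0.6, 0.8]
opening: 0.996
finger_force: 0.0
```

Emit:
move_arm(
  moves=[
    [1,[-0.037,0.013,0],[0,0,0]],
    [1,[-0.037,0.013,0],[0,0,0]],
    [1,[-0.037,0.013,0],[0,0,0]],
    [1,[-0.037,0.013,0],[0,0,0]],
    [1,[-0.037,0.013,0],[0,0,0]],
    [1,[-0.037,0.013,0],[0,0,0]],
    [1,[-0.037,0.013,0],[0,0,0]],
    [1,[-0.037,0.013,0],[0,0,0]],
    [1,[-0.037,0.013,0],[0,0,0]],
    [1,[-0.037,0.013,0],[0,0,0]],
  ],
)

```text
time: 2.6
eef_pos: [0.4988, -0.1365, 0.5308]
tcp_rot: [0.724, 0.69, -0.0, -0.0]
contact_force: [1.6, 0.7, -0.2]
opening: 1.001
finger_force: 0.0
```

```bash
python3 -c "
from h import *
to(.539,-.289,.15,69.2)"
```

```text
t 2.6 pos [ 0.4988 -0.1365  0.5308] yaw 87.28 z-axis [-5.e-04  4.e-04 -1.e+00] F [ 1.63  0.66 -0.16] shift [-0.1506  0.0476  0.3808] turn 0.3156 open 1.001
```

Emit:
move_arm(
  moves=[
    [1,[-0.03,0.0095,0.025],[0,0,0]],
    [1,[-0.03,0.0095,0.025],[0,0,0]],
    [1,[-0.03,0.0095,0.025],[0,0,0]],
    [1,[-0.03,0.0095,0.025],[0,0,0]],
    [1,[-0.03,0.0095,0.025],[0,0,0]],
    [1,[0,0,0.04],[0,0,0.079]],
    [1,[0,0,0.04],[0,0,0.079]],
    [1,[0,0,0.04],[0,0,0.079]],
    [1,[0,0,0.04],[0,0,0.079]],
    [1,[0,0,0.04],[0,0,0]],
  ],
)

```text
time: 3.43
eef_pos: [0.5386, -0.2862, 0.2039]
tcp_rot: [0.824, 0.567, -0.0, -0.0]
contact_force: [-0.0, -0.7, -0.1]
opening: 0.999
finger_force: 0.0
```

```bash
python3 -c "
from h import *
to(.539,-.289,.15,69.2)
snap('wrist','w1')"
```

```text
t 3.43 pos [ 0.5386 -0.2862  0.2039] yaw 69.03 z-axis [-7.e-04  5.e-04 -1.e+00] F [-0.04 -0.69 -0.12] shift [-0.0024  0.0014  0.0539] turn -0.0029 open 0.999
```

View pics/w1.png

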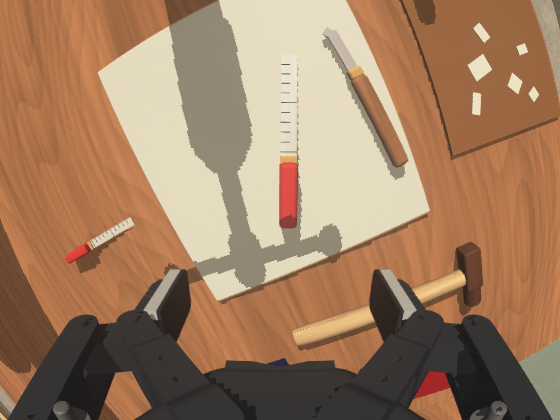

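The wrist view shows the gauge upright in the picture. The red handle's top runs from (289,163) to (288,219) and the tip is at (289,56). The knife, at right, is well clear of the fingers.

```bash
python3 - <<'E'
from h import *
a=onz("wrist",289,163,.038);b=onz("wrist",288,219,.038);t=onz("wrist",289,56,.009)
e=[onz("wrist",u,190,.038) for u in(280,297)]
print(a,b,(a+b)/2,np.linalg.norm(a-b),t,np.mean(e,0))
d=t-(a+b)/2;yw=np.degrees(np.arctan2(d[1],d[0]));print(np.linalg.norm(d[:2]),yw)
# tip-based centre
c=t[:2]-.143*d[:2]/np.linalg.norm(d[:2]);print(c)
c=.5*(c+(a+b)[:2]/2)
to(c[0],c[1],.013,yw)
E
```

```text
[ 0.55176449 -0.2548645   0.038     ] [ 0.53197563 -0.30530982  0.038     ] [ 0.54187006 -0.28008716  0.038     ] 0.05418791045326167 [ 0.58905353 -0.15706769  0.009     ] [ 0.54238698 -0.27867528  0.038     ]
0.13175762249730955 69.01594764569083
[ 0.53784407 -0.29058395]
t 3.48 pos [ 0.5343 -0.2831  0.1934] yaw 69.15 z-axis [-0.0141  0.0108 -0.9998] F [-3.47  2.06 -6.15] shift [-0.001   0.009   0.1802] turn 0.0024 open 0.999
```

The arm was still settling when the picture was taken. I'll recompute with the pose read just before it.

```bash
python3 - <<'E'
import h; from h import *
s0=get_state(); g=h.get_state
c,s=np.cos(np.radians(69.03)),np.sin(np.radians(69.03))
M=np.array([[c,s,-7e-4],[s,-c,5e-4],[0,0,-1]])
h.get_state=lambda:{"eef_pos":np.array([.5386,-.2862,.2039]),"tcp_rot":R.from_matrix(M).as_quat()}
a=onz("wrist",289,163,.038);b=onz("wrist",288,219,.038);t=onz("wrist",289,56,.009)
print(a,b,(a+b)/2,np.linalg.norm(a-b),t)
d=t-(a+b)/2;yw=np.degrees(np.arctan2(d[1],d[0]));print(np.linalg.norm(d[:2]),yw)
c=t[:2]-.143*d[:2]/np.linalg.norm(d[:2]);print(c)
h.get_state=g
to(c[0],c[1],.013,yw)
E
```

```text
[ 0.55798072 -0.26118299  0.038     ] [ 0.53735154 -0.31344584  0.038     ] [ 0.54766613 -0.28731442  0.038     ] 0.056186904593461304 [ 0.59708039 -0.16059808  0.009     ]
0.13601028665194853 68.69622158205789
[ 0.54512668 -0.2938265 ]
t 3.48 pos [ 0.5343 -0.2831  0.1934] yaw 69.15 z-axis [-0.0141  0.0108 -0.9998] F [-3.47  2.06 -6.15] shift [-0.0071  0.017   0.1801] turn 0.008 open 0.999
```

Emit:
move_arm(
  moves=[
    [1,[0,0,0.01],[0,0,0]],
    [1,[0,0,0.01],[0,0,0]],
    [1,[0,0,0.01],[0,0,0]],
    [1,[0,0,0.01],[0,0,0]],
    [1,[0,0,0.005],[0,0,0]],
    [1,[0,0,0],[0,0,0]],
    [1,[0,0,0],[0,0,0]],
    [1,[0,0,0],[0,0,0]],
    [1,[0,0,0],[0,0,0]],
    [1,[0,0,0],[0,0,0]],
  ],
)

```text
time: 4.32
eef_pos: [0.5395, -0.2868, 0.1621]
tcp_rot: [0.823, 0.568, 0.0, 0.001]
contact_force: [0.2, 0.1, 0.9]
opening: 1.001
finger_force: 0.0
```

```bash
python3 - <<'E'
from h import *
s=get_state()
im=snap('wrist','w2')
to(.539,-.289,.013,69.1)
import h; h.get_state=lambda:s
hsv=cv2.cvtColor(im,cv2.COLOR_RGB2HSV)
m=(((hsv[...,0]<8)|(hsv[...,0]>172))&(hsv[...,1]>150)&(hsv[...,2]>60)).astype(np.uint8)
m[:, :200]=0;m[:,380:]=0
n,l,st,c=cv2.connectedComponentsWithStats(m)
for i in range(1,n):
  if st[i,4]>200:
    print(st[i],c[i]); 
    for v in np.linspace(st[i,1]+4,st[i,1]+st[i,3]-4,6).astype(int):
      u=np.where(l[v]==i)[0]; print(v,u[0],u[-1],onz("wrist",u.mean(),v,.038))
E
```

```text
t 4.37 pos [ 0.5395 -0.2867  0.162 ] yaw 69.2 z-axis [ 9.e-04 -6.e-04 -1.e+00] F [-0.14 -0.22  0.3 ] shift [-0.0023  0.0002  0.149 ] turn 0.0018 open 1.004
[ 278  169   21   73 1313] [287.69611577 203.46763138]
173 279 297 [ 0.55628304 -0.26332557  0.038     ]
186 279 297 [ 0.55241795 -0.2737044   0.038     ]
199 279 297 [ 0.54849188 -0.28426864  0.038     ]
212 279 297 [ 0.54449029 -0.295058    0.038     ]
225 278 296 [ 0.53958606 -0.30580657  0.038     ]
238 281 293 [ 0.5353739  -0.31717375  0.038     ]
```

View pics/w2.png

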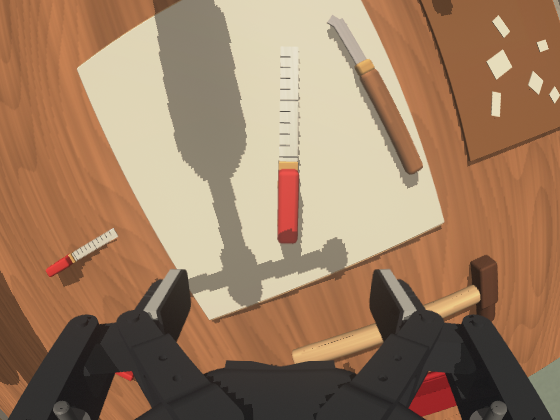

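The red handle is at columns 279–297 and rows 169–235, with the brass ferrule above it. The finger midline is near column 280, so the handle sits about 7 mm to tool +y and 6 mm to +x. I'll correct most of that, descend partway and check again.

Emit:
move_arm(
  moves=[
    [1,[0.001,0.001,0.01],[0,0,0]],
    [1,[0.001,0.001,0.015],[0,0,0]],
    [1,[0.001,0.001,0.015],[0,0,0]],
    [1,[0.001,0.001,0.015],[0,0,0]],
    [1,[0.001,0.001,0.015],[0,0,0]],
    [1,[0,0,0.015],[0,0,0]],
    [1,[0,0,0.005],[0,0,0]],
    [1,[0,0,0],[0,0,0]],
    [1,[0,0,0],[0,0,0]],
    [1,[0,0,0],[0,0,0]],
  ],
)

```text
time: 5.2
eef_pos: [0.5463, -0.2841, 0.0724]
tcp_rot: [0.823, 0.568, 0.0, 0.001]
contact_force: [0.4, -0.0, -0.0]
opening: 0.999
finger_force: 0.0
```

```bash
python3 - <<'E'
from h import *
s=get_state()
im=snap('wrist','w3')
import h; h.get_state=lambda:s
hsv=cv2.cvtColor(im,cv2.COLOR_RGB2HSV)
m=(((hsv[...,0]<8)|(hsv[...,0]>172))&(hsv[...,1]>150)&(hsv[...,2]>60)).astype(np.uint8)
m[:, :200]=0;m[:,380:]=0
n,l,st,c=cv2.connectedComponentsWithStats(m)
for i in range(1,n):
  if st[i,4]>200:
    print(st[i],c[i]); 
    for v in np.linspace(st[i,1]+4,st[i,1]+st[i,3]-4,6).astype(int):
      u=np.where(l[v]==i)[0]; p=onz("wrist",u.mean(),v,.038); q=R.from_quat(s["tcp_rot"]).as_matrix().T@(p-s["eef_pos"]); print(v,u[0],u[-1],p.round(4),q.round(4))
print(s["eef_pos"])
E
```

```text
[ 269  201   29  101 2735] [282.45630713 249.47458867]
205 270 296 [ 0.5573 -0.2611  0.038 ] [0.0254 0.0021 0.0344]
223 269 297 [ 0.5535 -0.2712  0.038 ] [0.0147 0.0021 0.0344]
242 269 296 [ 0.5491 -0.2821  0.038 ] [0.0029 0.0019 0.0344]
260 269 296 [ 0.545 -0.293  0.038] [-0.0088  0.0019  0.0344]
279 269 295 [ 0.5401 -0.3051  0.038 ] [-0.0218  0.0017  0.0344]
298 272 292 [ 0.5353 -0.3181  0.038 ] [-0.0357  0.0017  0.0344]
[ 0.5462926  -0.2840902   0.07236056]
```

View pics/w3.png

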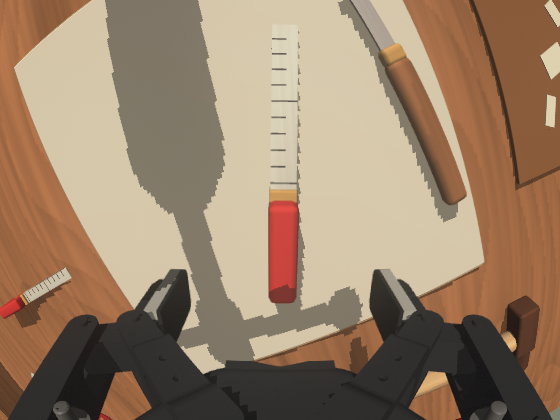

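The handle is now almost centred, about 2 mm off laterally and 1.5 mm along. I'll descend and grip.

Emit:
move_arm(
  moves=[
    [1,[0.0005,0.001,0.01],[0,0,0]],
    [1,[0.0005,0.001,0.012],[0,0,0]],
    [1,[0,0,0.012],[0,0,0]],
    [1,[0,0,0.012],[0,0,0]],
    [1,[0,0,0.008],[0,0,0]],
    [1,[0,0,0.004],[0,0,0]],
    [1,[0,0,0],[0,0,0]],
    [0,[0,0,0],[0,0,0]],
    [0,[0,0,0],[0,0,0]],
    [0,[0,0,0],[0,0,0]],
  ],
  grip_force=80,
)

```text
time: 6.08
eef_pos: [0.5484, -0.2838, 0.0142]
tcp_rot: [0.823, 0.568, 0.0, 0.001]
contact_force: [0.0, 0.9, -0.4]
opening: 0.603
finger_force: 0.0
```

Emit:
move_arm(
  moves=[
    [0,[0,0,0],[0,0,0]],
    [0,[0,0,0],[0,0,0]],
    [0,[0,0,0],[0,0,0]],
    [0,[0,0,0],[0,0,0]],
    [0,[0,0,0],[0,0,0]],
    [0,[0,0,0],[0,0,0]],
    [0,[0,0,0],[0,0,0]],
    [0,[0,0,0],[0,0,0]],
    [0,[0,0,0],[0,0,0]],
    [0,[0,0,0],[0,0,0]],
  ],
)

```text
time: 6.92
eef_pos: [0.5484, -0.2838, 0.0141]
tcp_rot: [0.823, 0.568, 0.0, 0.001]
contact_force: [-0.5, -0.3, 4.9]
opening: 0.192
finger_force: 80.9
```

```bash
python3 - <<'E'
from h import *
to(.56,-.10,.15,82.5)
E
```

```text
t 6.92 pos [ 0.5484 -0.2838  0.0141] yaw 69.2 z-axis [ 1.1e-03 -9.0e-04 -1.0e+00] F [-0.53 -0.27  4.94] shift [ 0.1759 -0.0542 -0.1361] turn -0.232 open 0.192
```

Emit:
move_arm(
  moves=[
    [0,[0,0,-0.006],[0,0,0]],
    [0,[0,0,-0.014],[0,0,0]],
    [0,[0,0,-0.02],[0,0,0]],
    [0,[0,0,-0.02],[0,0,0]],
    [0,[0,0,-0.02],[0,0,0]],
    [0,[0,0,-0.014],[0,0,-0.0465]],
    [0,[0,0,-0.006],[0,0,-0.0465]],
    [0,[0,0,0],[0,0,-0.0465]],
    [0,[0,0,0],[0,0,-0.0465]],
    [0,[0,0,0],[0,0,-0.046]],
  ],
)

```text
time: 7.75
eef_pos: [0.5475, -0.2831, 0.1139]
tcp_rot: [0.751, 0.66, -0.0, -0.0]
contact_force: [0.6, 0.4, -1.3]
opening: 0.194
finger_force: 80.3
```

```bash
python3 - <<'E'
from h import *
to(.56,-.10,.114,82.5)
E
```

```text
t 7.75 pos [ 0.5475 -0.2831  0.1139] yaw 82.63 z-axis [-3.e-04  2.e-04 -1.e+00] F [ 0.65  0.38 -1.31] shift [ 1.832e-01 -1.110e-02 -1.000e-04] turn 0.0023 open 0.194
```

Emit:
move_arm(
  moves=[
    [0,[0.01,-0.002,0],[0,0,0]],
    [0,[0.025,-0.004,0],[0,0,0]],
    [0,[0.03,-0.005,0],[0,0,0]],
    [0,[0.03,-0.005,0],[0,0,0]],
    [0,[0.03,-0.005,0],[0,0,0]],
    [0,[0.03,-0.004,0],[0,0,0]],
    [0,[0.02,-0.001,0],[0,0,0]],
    [0,[0.008,0,0],[0,0,0]],
    [0,[0,0,0],[0,0,0]],
    [0,[0,0,0],[0,0,0]],
  ],
)

```text
time: 8.58
eef_pos: [0.546, -0.0986, 0.1135]
tcp_rot: [0.752, 0.659, -0.0, 0.0]
contact_force: [-0.6, -0.4, -1.0]
opening: 0.191
finger_force: 80.3
```

```bash
python3 - <<'E'
from h import *
s=get_state(); print(s["eef_pos"],s["tcp_rot"],s["contact_force"])
snap('wrist','w4'); snap('top','t4')
E
```

```text
[ 0.54598574 -0.09857033  0.11354273] [ 7.51704745e-01  6.59499724e-01 -1.45708534e-04  2.62989072e-04] [-0.58717129 -0.37082405 -0.96108195]
```

View pics/w4.png

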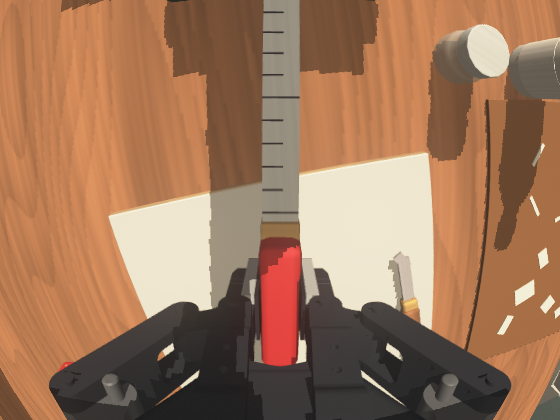

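The gauge is held straight in the fingers and the blade points up the picture. The press is still out of view ahead. I'll move forward 0.1 m, still above plate height, to see the plate corners.

Emit:
move_arm(
  moves=[
    [0,[0.008,0,0],[0,0,0]],
    [0,[0.014,0,0],[0,0,0]],
    [0,[0.018,0,0],[0,0,0]],
    [0,[0.02,0,0],[0,0,0]],
    [0,[0.018,0,0],[0,0,0]],
    [0,[0.012,0,0],[0,0,0]],
    [0,[0.006,0,0],[0,0,0]],
    [0,[0,0,0],[0,0,0]],
    [0,[0,0,0],[0,0,0]],
    [0,[0,0,0],[0,0,0]],
  ],
)

```text
time: 9.52
eef_pos: [0.5586, -0.0041, 0.1133]
tcp_rot: [0.752, 0.659, -0.0, 0.0]
contact_force: [-0.3, 0.2, -0.8]
opening: 0.193
finger_force: 80.3
```

```bash
python3 - <<'E'
from h import *
s=get_state(); print(s["eef_pos"],s["tcp_rot"],s["contact_force"])
snap('wrist','w5')
E
```

```text
[ 0.55856766 -0.00413794  0.11331002] [ 7.52127668e-01  6.59017409e-01 -1.17634760e-04  1.06875940e-04] [-0.31153685  0.16270031 -0.83548716]
```

View pics/w5.png

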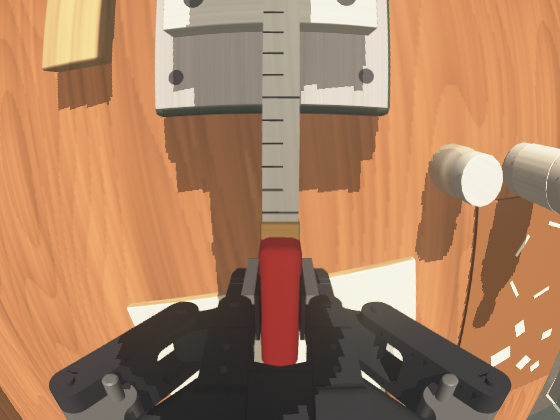

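The wrist view shows the bed's front corners at (157,109) and (387,106), and the plate's front corners at (163,27) and (378,25). The blade is centred at column 280.

```bash
python3 - <<'E'
from h import *
im=cv2.imread("pics/w5.png")
for (a,b,z) in(((157,109),(387,106),.052),((163,27),(378,25),.078)):
  P,Q=onz("wrist",*a,z),onz("wrist",*b,z); d=Q-P; n=np.array([-d[1],d[0]]);n/=np.linalg.norm(n)
  print(np.linalg.norm(d),(P+Q)/2,np.degrees(np.arctan2(n[1],n[0])),(P+Q)[:2]/2+.045*n)
to(.56,0,.06,82.5)
for v in(60,200):
  print(np.diff(im[v].astype(int).sum(1)).__abs__()[250:310].argsort()[-4:]+250)
E
```

```text
0.14761615539728137 [0.56422716 0.07896144 0.052     ] 82.92403075053224 [0.5697705 0.1236187]
0.11993236338840228 [0.57014152 0.12486153 0.078     ] 82.40414605711952 [0.57608983 0.16946666]
t 9.57 pos [ 0.5585 -0.0042  0.1133] yaw 82.44 z-axis [-0.e+00 -3.e-04 -1.e+00] F [ 0.36 -0.19  0.17] shift [0.0044 0.0009 0.0533] turn -0.0011 open 0.195
[298 261 262 299]
[298 299 262 261]
```

The mouth is at about (0.570, 0.124) with heading 82.6°, so the gauge needs a −5.5 mm lateral correction. I'll back the tip out to 20 mm before the edge and go down to just above the bed.

Emit:
move_arm(
  moves=[
    [0,[-0.008,-0.001,0],[0,0,0]],
    [0,[-0.013,-0.002,0],[0,0,0]],
    [0,[-0.01,-0.002,0],[0,0,0]],
    [0,[-0.002,-0.0005,0.006],[0,0,0]],
    [0,[0,0,0.012],[0,0,0]],
    [0,[0,0,0.014],[0,0,0]],
    [0,[0,0,0.01],[0,0,0]],
    [0,[0,0,0.006],[0,0,0]],
    [0,[0,0,0.002],[0,0,0]],
    [0,[0,0,0],[0,0,0]],
  ],
)

```text
time: 10.4
eef_pos: [0.5482, -0.0351, 0.0623]
tcp_rot: [0.752, 0.659, -0.001, -0.001]
contact_force: [-0.7, 0.3, -0.4]
opening: 0.193
finger_force: 80.3
```

Emit:
move_arm(
  moves=[
    [0,[0,0,0.0005],[0,0,0]],
    [0,[0,0,0.0005],[0,0,0]],
    [0,[0,0,0.0005],[0,0,0]],
    [0,[0,0,0.0005],[0,0,0]],
    [0,[0,0,0],[0,0,0]],
    [0,[0,0,0],[0,0,0]],
    [0,[0,0,0],[0,0,0]],
    [0,[0,0,0],[0,0,0]],
    [0,[0,0,0],[0,0,0]],
    [0,[0,0,0],[0,0,0]],
  ],
)

```text
time: 11.23
eef_pos: [0.5488, -0.0354, 0.0613]
tcp_rot: [0.752, 0.659, -0.0, -0.0]
contact_force: [-0.6, -0.2, -0.5]
opening: 0.193
finger_force: 80.3
```

```bash
python3 - <<'E'
from h import *
to(.57-.1294*.161,.1243-.9916*.161,.058,82.6); print(get_state()["wrist_torque"])
E
```

```text
t 11.23 pos [ 0.5488 -0.0354  0.0613] yaw 82.49 z-axis [-0.  0. -1.] F [-0.61 -0.21 -0.46] shift [0.0001 0.0004 0.0033] turn -0.0019 open 0.193
[-0.00992668  0.02328321  0.02347274]
```

Emit:
move_arm(
  moves=[
    [0,[0,0,0.0005],[0,0,0]],
    [0,[0,0,0.0005],[0,0,0]],
    [0,[0,0,0.0005],[0,0,0]],
    [0,[0,0,0.0005],[0,0,0]],
    [0,[0,0,0],[0,0,0]],
    [0,[0,0,0],[0,0,0]],
    [0,[0,0,0],[0,0,0]],
    [0,[0,0,0],[0,0,0]],
    [0,[0,0,0],[0,0,0]],
    [0,[0,0,0],[0,0,0]],
  ],
)

```text
time: 12.07
eef_pos: [0.5488, -0.0354, 0.0594]
tcp_rot: [0.752, 0.659, 0.0, 0.0]
contact_force: [0.4, 0.5, -0.4]
opening: 0.195
finger_force: 80.3
```

Emit:
move_arm(
  moves=[
    [0,[0,0,0.0003],[0,0,0]],
    [0,[0,0,0.0003],[0,0,0]],
    [0,[0,0,0.0002],[0,0,0]],
    [0,[0,0,0],[0,0,0]],
    [0,[0,0,0],[0,0,0]],
    [0,[0,0,0],[0,0,0]],
    [0,[0,0,0],[0,0,0]],
    [0,[0,0,0],[0,0,0]],
    [0,[0,0,0],[0,0,0]],
    [0,[0,0,0],[0,0,0]],
  ],
)

```text
time: 12.9
eef_pos: [0.5488, -0.0354, 0.0586]
tcp_rot: [0.752, 0.659, 0.0, 0.0]
contact_force: [0.3, -0.5, -0.8]
opening: 0.195
finger_force: 80.3
```

Emit:
move_arm(
  moves=[
    [0,[0,0,0.0002],[0,0,0]],
    [0,[0,0,0.0002],[0,0,0]],
    [0,[0,0,0.0001],[0,0,0]],
    [0,[0,0,0],[0,0,0]],
    [0,[0,0,0],[0,0,0]],
    [0,[0,0,0],[0,0,0]],
    [0,[0,0,0],[0,0,0]],
    [0,[0,0,0],[0,0,0]],
    [0,[0,0,0],[0,0,0]],
    [0,[0,0,0],[0,0,0]],
  ],
)

```text
time: 13.73
eef_pos: [0.5488, -0.0354, 0.058]
tcp_rot: [0.752, 0.659, 0.0, 0.0]
contact_force: [-0.8, -0.9, -0.7]
opening: 0.19
finger_force: 80.3
```

```bash
python3 - <<'E'
from h import *
to(.57-.1294*.161,.1243-.9916*.161,.058,82.6); print(get_state()["wrist_torque"])
E
```

```text
t 13.73 pos [ 0.5488 -0.0354  0.058 ] yaw 82.49 z-axis [ 0.  0. -1.] F [-0.82 -0.9  -0.73] shift [0.0001 0.0004 0.    ] turn -0.0018 open 0.19
[0.07508896 0.04188458 0.03420539]
```

Emit:
move_arm(
  moves=[
    [0,[0,0,0.0002],[0,0,0]],
    [0,[0,0,0.0002],[0,0,0]],
    [0,[0,0,0.0001],[0,0,0]],
    [0,[0,0,0],[0,0,0]],
    [0,[0,0,0],[0,0,0]],
    [0,[0,0,0],[0,0,0]],
    [0,[0,0,0],[0,0,0]],
    [0,[0,0,0],[0,0,0]],
    [0,[0,0,0],[0,0,0]],
    [0,[0,0,0],[0,0,0]],
  ],
)

```text
time: 14.57
eef_pos: [0.5488, -0.0354, 0.0576]
tcp_rot: [0.752, 0.659, 0.0, 0.0]
contact_force: [-0.5, -1.3, 1.9]
opening: 0.193
finger_force: 80.5
```

```bash
python3 - <<'E'
from h import *
to(.57-.1294*.161,.1243-.9916*.161,.058,82.6); print(get_state()["wrist_torque"])
E
```

```text
t 14.57 pos [ 0.5488 -0.0354  0.0576] yaw 82.5 z-axis [ 2.e-04 -1.e-04 -1.e+00] F [-0.54 -1.32  1.92] shift [ 0.0001  0.0003 -0.0004] turn -0.0018 open 0.193
[ 0.13971825  0.00499132 -0.02797897]
```

The underside touches the bed at about 2.5 N. Now I'll slide in, the first 28 mm freely.

Emit:
move_arm(
  moves=[
    [0,[0.003,0,0],[0,0,0]],
    [0,[0.004,0,0],[0,0,0]],
    [0,[0.004,0,0],[0,0,0]],
    [0,[0.004,0,0],[0,0,0]],
    [0,[0.004,0,0],[0,0,0]],
    [0,[0.004,0,0],[0,0,0]],
    [0,[0.003,0,0],[0,0,0]],
    [0,[0.002,0,0],[0,0,0]],
    [0,[0,0,0],[0,0,0]],
    [0,[0,0,0],[0,0,0]],
  ],
)

```text
time: 15.4
eef_pos: [0.5525, -0.0072, 0.0576]
tcp_rot: [0.752, 0.659, 0.0, -0.0]
contact_force: [1.0, 0.1, 3.6]
opening: 0.192
finger_force: 80.6
```

```bash
cat > q.py <<'E'
from h import *
F=[];s=get_state()
d=np.array([.1305,.9914]);p=s["eef_pos"]
print("t",round(s["time"],2),"pos",p.round(4),"depth",round((p[:2]-[.57,.1243])@d+.143,4),"drag",round(-s["contact_force"][:2]@d,2),"Fz",round(s["contact_force"][2],2),"T",s["wrist_torque"].round(2),"zax",R.from_quat(s["tcp_rot"]).as_matrix()[:,2].round(4))
E
python3 q.py
```

```text
t 15.4 pos [ 0.5525 -0.0072  0.0576] depth 0.0104 drag -0.23 Fz 3.63 T [ 0.4  -0.12  0.  ] zax [ 2.e-04  8.e-04 -1.e+00]
```

Emit:
move_arm(
  moves=[
    [0,[0.001,0,0],[0,0,0]],
    [0,[0.001,0,0],[0,0,0]],
    [0,[0.001,0,0],[0,0,0]],
    [0,[0.001,0,0],[0,0,0]],
    [0,[0.001,0,0],[0,0,0]],
    [0,[0.001,0,0],[0,0,0]],
    [0,[0.001,0,0],[0,0,0]],
    [0,[0,0,0],[0,0,0]],
    [0,[0,0,0],[0,0,0]],
    [0,[0,0,0],[0,0,0]],
  ],
)

```text
time: 16.23
eef_pos: [0.5535, -0.0005, 0.0576]
tcp_rot: [0.752, 0.659, 0.0, -0.0]
contact_force: [0.0, -0.9, 2.7]
opening: 0.192
finger_force: 80.7
```

```bash
python3 q.py
```

```text
t 16.23 pos [ 5.535e-01 -5.000e-04  5.760e-02] depth 0.0171 drag 0.86 Fz 2.72 T [ 0.22 -0.15  0.  ] zax [ 3.e-04  3.e-04 -1.e+00]
```

Emit:
move_arm(
  moves=[
    [0,[0.001,0,0],[0,0,0]],
    [0,[0.001,0,0],[0,0,0]],
    [0,[0.001,0,0],[0,0,0]],
    [0,[0.001,0,0],[0,0,0]],
    [0,[0.001,0,0],[0,0,0]],
    [0,[0,0,0],[0,0,0]],
    [0,[0,0,0],[0,0,0]],
    [0,[0,0,0],[0,0,0]],
    [0,[0,0,0],[0,0,0]],
    [0,[0,0,0],[0,0,0]],
  ],
)

```text
time: 17.07
eef_pos: [0.5541, 0.0044, 0.0575]
tcp_rot: [0.752, 0.659, 0.0, -0.0]
contact_force: [1.1, 0.3, 3.6]
opening: 0.192
finger_force: 80.8
```

```bash
python3 q.py
```

```text
t 17.07 pos [0.5541 0.0044 0.0575] depth 0.0221 drag -0.44 Fz 3.6 T [ 0.29 -0.04 -0.  ] zax [ 2.e-04  4.e-04 -1.e+00]
```

Emit:
move_arm(
  moves=[
    [0,[0.001,0,0],[0,0,0]],
    [0,[0.001,0,0],[0,0,0]],
    [0,[0.001,0,0],[0,0,0]],
    [0,[0.001,0,0],[0,0,0]],
    [0,[0.001,0,0],[0,0,0]],
    [0,[0,0,0],[0,0,0]],
    [0,[0,0,0],[0,0,0]],
    [0,[0,0,0],[0,0,0]],
    [0,[0,0,0],[0,0,0]],
    [0,[0,0,0],[0,0,0]],
  ],
)

```text
time: 17.9
eef_pos: [0.5547, 0.0094, 0.0576]
tcp_rot: [0.752, 0.659, 0.0, -0.0]
contact_force: [-0.1, -1.0, 5.2]
opening: 0.194
finger_force: 80.9
```

```bash
python3 q.py
```

```text
t 17.9 pos [0.5547 0.0094 0.0576] depth 0.0271 drag 0.97 Fz 5.17 T [ 0.26 -0.12 -0.  ] zax [ 2.e-04  3.e-04 -1.e+00]
```

Emit:
move_arm(
  moves=[
    [0,[0.001,0,-0.0001],[0,0,0]],
    [0,[0.001,0,0],[0,0,0]],
    [0,[0.001,0,0],[0,0,0]],
    [0,[0.001,0,0],[0,0,0]],
    [0,[0.001,0,0],[0,0,0]],
    [0,[0,0,0],[0,0,0]],
    [0,[0,0,0],[0,0,0]],
    [0,[0,0,0],[0,0,0]],
    [0,[0,0,0],[0,0,0]],
    [0,[0,0,0],[0,0,0]],
  ],
)

```text
time: 18.73
eef_pos: [0.5553, 0.0144, 0.0576]
tcp_rot: [0.752, 0.659, 0.0, -0.0]
contact_force: [-0.0, -0.6, 4.1]
opening: 0.194
finger_force: 80.9
```

```bash
python3 q.py
```

```text
t 18.73 pos [0.5553 0.0144 0.0576] depth 0.0321 drag 0.56 Fz 4.13 T [ 0.24 -0.07 -0.01] zax [ 1.e-04  4.e-04 -1.e+00]
```

Emit:
move_arm(
  moves=[
    [0,[0.001,0,0],[0,0,0]],
    [0,[0.001,0,0],[0,0,0]],
    [0,[0.001,0,0],[0,0,0]],
    [0,[0.001,0,0],[0,0,0]],
    [0,[0.001,0,0],[0,0,0]],
    [0,[0,0,0],[0,0,0]],
    [0,[0,0,0],[0,0,0]],
    [0,[0,0,0],[0,0,0]],
    [0,[0,0,0],[0,0,0]],
    [0,[0,0,0],[0,0,0]],
  ],
)

```text
time: 19.57
eef_pos: [0.556, 0.0193, 0.0576]
tcp_rot: [0.752, 0.659, 0.0, -0.0]
contact_force: [-0.3, -0.2, 4.5]
opening: 0.195
finger_force: 80.9
```

```bash
python3 q.py
```

```text
t 19.57 pos [0.556  0.0193 0.0576] depth 0.0371 drag 0.22 Fz 4.55 T [ 0.23 -0.07 -0.01] zax [ 2.e-04  4.e-04 -1.e+00]
```

Emit:
move_arm(
  moves=[
    [0,[0.001,0,0],[0,0,0]],
    [0,[0.001,0,0],[0,0,0]],
    [0,[0.001,0,0],[0,0,0]],
    [0,[0.001,0,0],[0,0,0]],
    [0,[0.001,0,0],[0,0,0]],
    [0,[0,0,0],[0,0,0]],
    [0,[0,0,0],[0,0,0]],
    [0,[0,0,0],[0,0,0]],
    [0,[0,0,0],[0,0,0]],
    [0,[0,0,0],[0,0,0]],
  ],
)

```text
time: 20.4
eef_pos: [0.5567, 0.024, 0.0577]
tcp_rot: [0.752, 0.659, -0.0, 0.0]
contact_force: [0.9, -1.7, 4.7]
opening: 0.193
finger_force: 80.9
```

```bash
python3 q.py
```

```text
t 20.4 pos [0.5567 0.024  0.0577] depth 0.0418 drag 1.57 Fz 4.71 T [ 0.1  -0.03 -0.04] zax [ 1.e-04 -3.e-04 -1.e+00]
```

Emit:
move_arm(
  moves=[
    [0,[0.001,0,0],[0,0,0]],
    [0,[0.001,0,0],[0,0,0]],
    [0,[0,0,0],[0,0,0]],
    [0,[0,0,0],[0,0,0]],
    [0,[0,0,0],[0,0,0]],
    [0,[0,0,0],[0,0,0]],
    [0,[0,0,0],[0,0,0]],
    [0,[0,0,0],[0,0,0]],
    [0,[0,0,0],[0,0,0]],
    [0,[0,0,0],[0,0,0]],
  ],
)

```text
time: 21.23
eef_pos: [0.557, 0.0259, 0.0577]
tcp_rot: [0.752, 0.659, -0.0, 0.0]
contact_force: [-0.7, -0.7, 5.5]
opening: 0.199
finger_force: 80.9
```

```bash
python3 q.py
```

```text
t 21.23 pos [0.557  0.0259 0.0577] depth 0.0438 drag 0.82 Fz 5.53 T [ 0.04 -0.04  0.02] zax [ 1.e-04 -3.e-04 -1.e+00]
```

Emit:
move_arm(
  moves=[
    [0,[0,0,0],[0,0,0]],
    [0,[0,0,0],[0,0,0]],
    [0,[0,0,0],[0,0,0]],
    [0,[0,0,0],[0,0,0]],
    [0,[0,0,0],[0,0,0]],
    [0,[0,0,0],[0,0,0]],
    [0,[0,0,0],[0,0,0]],
    [0,[0,0,0],[0,0,0]],
    [0,[0.001,0,0],[0,0,0]],
    [0,[0.001,0,0],[0,0,0]],
  ],
)

```text
time: 22.07
eef_pos: [0.5572, 0.0277, 0.0578]
tcp_rot: [0.752, 0.659, -0.0, 0.0]
contact_force: [0.3, -2.1, 4.8]
opening: 0.192
finger_force: 80.9
```

```bash
python3 q.py; python3 -c "
from plant import *
read_camera('wrist')"; python3 q.py
```

```text
t 22.07 pos [0.5572 0.0277 0.0578] depth 0.0456 drag 2.0 Fz 4.83 T [-0.05  0.    0.  ] zax [ 0.e+00 -7.e-04 -1.e+00]
t 22.12 pos [0.5573 0.0279 0.0578] depth 0.0458 drag 1.41 Fz 5.25 T [-0.01 -0.06  0.01] zax [ 2.e-04 -6.e-04 -1.e+00]
```

```bash
cat > avg.py <<'E'
from h import *
A=[]
for i in range(10):
    read_camera('wrist'); s=get_state(); A.append(np.r_[s["contact_force"],s["wrist_torque"],s["eef_pos"],R.from_quat(s["tcp_rot"]).as_matrix()[:,2][:2]])
A=np.array(A);m=A.mean(0);d=np.array([.1305,.9914])
print("t",s["time"],"drag",-m[:2]@d,"F",m[:3].round(2),"T",m[3:6].round(3),"pos",m[6:9].round(5),"tilt",(m[9:]).round(5),"sd",A.std(0)[:6].round(2))
E
python3 avg.py
```

```text
t 22.6167 drag 2.0141180318746263 F [-0.26 -2.    5.39] T [ 0.043 -0.011  0.006] pos [0.55724 0.02788 0.05778] tilt [ 0.0002  -0.00042] sd [0.53 0.32 0.53 0.03 0.03 0.03]
```

Emit:
move_arm(
  moves=[
    [0,[0.0005,0,0],[0,0,0]],
    [0,[0.0005,0,0],[0,0,0]],
    [0,[0.0005,0,0],[0,0,0]],
    [0,[0.0005,0,0],[0,0,0]],
    [0,[0,0,0],[0,0,0]],
    [0,[0,0,0],[0,0,0]],
    [0,[0,0,0],[0,0,0]],
    [0,[0,0,0],[0,0,0]],
    [0,[0,0,0],[0,0,0]],
    [0,[0,0,0],[0,0,0]],
  ],
)

```text
time: 23.45
eef_pos: [0.5575, 0.0298, 0.0578]
tcp_rot: [0.752, 0.659, -0.0, 0.0]
contact_force: [0.5, -1.4, 5.3]
opening: 0.194
finger_force: 80.9
```

```bash
python3 avg.py
```

```text
t 23.95 drag 1.9323577591550185 F [-0.37 -1.9   5.24] T [ 0.016 -0.001 -0.002] pos [0.55749 0.02979 0.0578 ] tilt [ 0.00016 -0.00057] sd [0.52 0.42 0.55 0.02 0.02 0.02]
```

The torque and force trend suggests the blade is very slightly nose-up on the bed's front edge. The plate is starting to press it flat but isn't lifting, since drag is only 2 N. I'll ease the down-force and advance a little.

Emit:
move_arm(
  moves=[
    [0,[0,0,-0.0002],[0,0,0]],
    [0,[0,0,0],[0,0,0]],
    [0,[0.0005,0,0],[0,0,0]],
    [0,[0.0005,0,0],[0,0,0]],
    [0,[0.0005,0,0],[0,0,0]],
    [0,[0.0005,0,0],[0,0,0]],
    [0,[0,0,0],[0,0,0]],
    [0,[0,0,0],[0,0,0]],
    [0,[0,0,0],[0,0,0]],
    [0,[0,0,0],[0,0,0]],
  ],
)

```text
time: 24.78
eef_pos: [0.5576, 0.0321, 0.0578]
tcp_rot: [0.752, 0.659, -0.0, -0.0]
contact_force: [-0.5, -1.2, 5.1]
opening: 0.19
finger_force: 81.0
```

```bash
python3 avg.py
```

```text
t 25.2833 drag 1.215803492848046 F [-0.2  -1.2   4.89] T [0.06  0.006 0.009] pos [0.5576  0.03211 0.05779] tilt [-0.00013  0.00016] sd [0.43 0.6  0.47 0.05 0.03 0.03]
```

Emit:
move_arm(
  moves=[
    [0,[0,0,-0.0003],[0,0,0]],
    [0,[0,0,-0.0003],[0,0,0]],
    [0,[0,0,0],[0,0,0]],
    [0,[0.0005,0,0],[0,0,0]],
    [0,[0.0005,0,0],[0,0,0]],
    [0,[0.0005,0,0],[0,0,0]],
    [0,[0.0005,0,0],[0,0,0]],
    [0,[0,0,0],[0,0,0]],
    [0,[0,0,0],[0,0,0]],
    [0,[0,0,0],[0,0,0]],
  ],
)

```text
time: 26.12
eef_pos: [0.5575, 0.0342, 0.058]
tcp_rot: [0.752, 0.659, -0.0, -0.0]
contact_force: [-0.4, 0.3, -0.3]
opening: 0.194
finger_force: 80.6
```

```bash
python3 avg.py
```

```text
t 26.6167 drag -0.06306778008332188 F [-0.23  0.09 -0.5 ] T [0.011 0.016 0.002] pos [0.55764 0.03407 0.05814] tilt [-5.9e-04  7.0e-05] sd [0.74 0.45 0.69 0.04 0.04 0.03]
```

The load is now off and there's no drag at about 52 mm, so the plate isn't touched yet. I'll continue lightly.

Emit:
move_arm(
  moves=[
    [0,[0.0005,0,0.0002],[0,0,0]],
    [0,[0.0005,0,0],[0,0,0]],
    [0,[0.0005,0,0],[0,0,0]],
    [0,[0.0005,0,0],[0,0,0]],
    [0,[0.0005,0,0],[0,0,0]],
    [0,[0.0005,0,0],[0,0,0]],
    [0,[0,0,0],[0,0,0]],
    [0,[0,0,0],[0,0,0]],
    [0,[0,0,0],[0,0,0]],
    [0,[0,0,0],[0,0,0]],
  ],
)

```text
time: 27.45
eef_pos: [0.5582, 0.0368, 0.0581]
tcp_rot: [0.752, 0.659, -0.0, 0.0]
contact_force: [-0.2, -1.9, -0.6]
opening: 0.195
finger_force: 80.3
```

```bash
python3 avg.py
```

```text
t 27.95 drag 2.293167539461561 F [-0.32 -2.27 -1.47] T [-0.406  0.054  0.014] pos [0.55822 0.03686 0.05816] tilt [-0.00022 -0.00022] sd [0.53 0.57 0.57 0.03 0.02 0.02]
```

The plate now bears on the blade: torque is −0.4 and drag 2.3 N. I'll settle the blade on the bed and advance a little more.

Emit:
move_arm(
  moves=[
    [0,[0.0005,0,0.0002],[0,0,0]],
    [0,[0.0005,0,0],[0,0,0]],
    [0,[0.0005,0,0],[0,0,0]],
    [0,[0.0005,0,0],[0,0,0]],
    [0,[0,0,0],[0,0,0]],
    [0,[0,0,0],[0,0,0]],
    [0,[0,0,0],[0,0,0]],
    [0,[0,0,0],[0,0,0]],
    [0,[0,0,0],[0,0,0]],
    [0,[0,0,0],[0,0,0]],
  ],
)

```text
time: 28.78
eef_pos: [0.5586, 0.0382, 0.0581]
tcp_rot: [0.752, 0.659, -0.0, 0.001]
contact_force: [-1.0, -5.8, -0.6]
opening: 0.191
finger_force: 80.2
```

```bash
python3 avg.py
```

```text
t 29.2833 drag 5.634618983641727 F [-1.23 -5.52 -1.11] T [-0.837  0.141  0.03 ] pos [0.55861 0.03821 0.0581 ] tilt [-7.00e-05 -1.45e-03] sd [0.61 0.53 0.53 0.03 0.03 0.03]
```

Emit:
move_arm(
  moves=[
    [0,[0.0005,0,0.0001],[0,0,0]],
    [0,[0.0005,0,0],[0,0,0]],
    [0,[0.0005,0,0],[0,0,0]],
    [0,[0.0005,0,0],[0,0,0]],
    [0,[0,0,0],[0,0,0]],
    [0,[0,0,0],[0,0,0]],
    [0,[0,0,0],[0,0,0]],
    [0,[0,0,0],[0,0,0]],
    [0,[0,0,0],[0,0,0]],
    [0,[0,0,0],[0,0,0]],
  ],
)

```text
time: 30.12
eef_pos: [0.5589, 0.039, 0.0581]
tcp_rot: [0.752, 0.66, -0.001, 0.001]
contact_force: [-2.4, -9.3, -0.3]
opening: 0.191
finger_force: 80.2
```

```bash
python3 avg.py
```

```text
t 30.6167 drag 9.62635358044392 F [-1.82 -9.47 -0.38] T [-1.343  0.234  0.044] pos [0.55886 0.03904 0.0581 ] tilt [-0.00036 -0.00357] sd [0.79 0.54 0.4  0.02 0.03 0.04]
```

Drag is steady at 9.6 N, inside the snug range, and the arm is at rest with the blade flat. I'm handing in.

```bash
python3 -c "
from plant import *
print(sign_off())"
```

```text
the job is handed in; nothing more can be done
None
```

I handed the job in at about 31 s with the gauge still gripped and at rest. The blade is flat on the bed, about 57 mm in under the plate with a steady 9.6 N of drag, so the opening is roughly 7.5 to 7.7 mm; plate lift was not measured directly, and sign-off gave no verdict.

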